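Free the pawl and lower the hold-down arm onto the bearing

TASK

With the fingertips, press the tail of the ratchet pawl down to free its nose from the teeth while the hold-down arm is still up, then push the arm down by its T-handle past the teeth until its foot rests fully on the bearing ring, and let go. Do not force the arm against the engaged pawl, and do not pick up or shift the bearing ring, wrench, bottle or spacer.

Things in the scene. Friction and masses are not known exactly. Their poses are not given: they have to be found in the camera images.
- stand: Grey bearing hold-down stand fixed on the bench: a base plate 340 (x) by 170 (y) by 30 mm with an upright post of two cheeks. Origin: centre of the underside. Its x axis points along the hold-down arm from the post to the T-handle, z is up. The post stands at x = -60 mm (arm axle 120 mm above the bench, post top 137, top of the toothed sector 166 mm); the pawl's tail sticks out on the -x side, past the end of the base plate.
- holdarm (a joint): Hinge of the hold-down arm, about the stand's y axis, rad. 0 = top stop, the arm rises 0.5 rad (29 degrees) above level; grows as the arm goes down; 0.50 = arm level and foot on the ring. It starts at 0 to 0.05. With the pawl engaged the arm stops at about 0.09, where a tooth meets the pawl nose. With the pawl free it is stiff (friction about 1 N m, weight helps; 3 to 6 N down at the handle moves it) and stays where it is left.
- pawl (a joint): Hinge of the ratchet pawl, about the stand's y axis, rad. 0 = engaged (as at the start); grows as its tail is pressed down; clear of all teeth from about 0.16; stop at 0.32. It has a stiff pivot (about 1.5 N at the tail) and no spring: it stays where it is left.
- tail_top (a point): Centre of the top of the pawl's tail, a flat steel paddle 46 mm along the stand's x and 34 mm wide, 6 mm thick, level when engaged. Then it lies 105 mm beyond (towards the stand's -x) and 60 mm above the pawl pivot, 130 mm above the bench; it turns with the pawl: pressed to the stop it drops about 36 mm and moves 14 mm farther towards -x. Nothing stands above it.
- pawl_pivot (a point): Fixed point on the pawl's hinge axis, 36 mm towards the stand's -x and 50 mm below the arm pivot.
- nose_tip (a point): Inner end of the pawl's hooked nose, which reaches 6 mm in among the teeth.
- axle_mid (a point): Fixed point on the arm's hinge axis, 120 mm above the bench. The toothed steel sector of radius 46 mm turns about it with the arm.
- handle_mid (a point): Centre of the round wooden T-handle at the arm's end, a bar 24 mm thick and 90 mm long that lies level across the arm, 200 mm from the arm pivot, in one line with the arm. 216 mm above the bench at the top stop, 120 mm (top of the bar 132 mm) when the arm is level.
- foot_mid (a point): Middle of the underside of the arm's foot, a steel crossbar 104 by 16 mm that hangs 60 mm below the arm's centre line, 130 mm from the arm pivot. With the arm level it lies on the ring's top, 60 mm above the bench.
- seat (a point): Fixed point: centre of the ring's place on top of the stand's base plate, 30 mm above the bench.
- ring: Loose brass bearing ring with steel rollers, 116 mm outside, 76 mm inside, 30 mm high, lying on the base plate round a low centring boss (2 mm play). Origin: centre of its underside. Stays there.
- wrench: Loose steel wrench, 170 mm long along its x, lying on the bench at the stand's +y side; origin under its middle. Bystander.
- oilbottle: Loose white plastic bottle, 60 mm wide, 130 mm tall, upright on the bench at the stand's -y side; origin: centre of its underside. Bystander.
- spacer: Loose brass spacer ring, 60 mm wide, 18 mm high, on the bench at the stand's -y side; origin: centre of its underside. Bystander.

How it is judged:
On the way, in this order (a step that is already met when the one before it is completed fails the run):
1. the pawl is pressed free (past 0.16 rad) with the arm still up (value of joint pawl above 0.16 rad and value of joint holdarm below 0.13 rad), for 0.1 s.
2. the arm is pushed down until its foot rests on the ring (value of joint holdarm above 0.475 rad), for 0.2 s.
At the end, for the whole second after the job is handed in: The arm is down with its foot on the ring (arm joint above 0.475 rad, that is within about 3 mm) and at rest, and the ring lies within 12 mm of its seat (value of joint holdarm above 0.475 rad and velocity of joint holdarm between -0.05 and 0.05 rad/s and distance between ring and seat below 0.012 m and linear speed of ring below 0.02 m/s); the robot touches nothing.
It fails at once if the arm is forced down past the engaged pawl (value of joint holdarm above 0.18 rad and value of joint pawl below 0.1 rad).
It fails at once if the bearing ring is lifted or shifted (more than 15 mm) (distance of ring from where it was at the start of the episode above 0.015 m).
It fails at once if the wrench, bottle or spacer is picked up or shifted (more than 25 mm) (distance of any of wrench, oilbottle, spacer from where it was at the start of the episode above 0.025 m).
It also fails if it takes over 45 s, if anything falls off the work surface, if the arm or the gripper's body presses on something with over 40 N, if the wrist force passes 120 N, or if a joint passes its speed limit or range.

ROBOT

A 7-joint arm with a two-finger parallel gripper is mounted at the origin on the work surface. World frame = base frame: x ahead of the robot, y to its left, z up, the work surface at z = 0. Lengths are in m, angles in rad, forces in N, time in s.
With the tool pointing down it reaches from about 0.425 to 0.925 m from the base axis. Payload 6.8 kg.
Tool frame: the origin (TCP) lies at the very end of the fingers, on their centre line; the grasp point (between the pads) lies 19 mm behind it; z points along the fingers, y is the line along which they close (so a half turn about z gives the same grasp; the last joint's range is limited). The gripper opens to 85 mm and grips with 20 to 120 N. Pads are 22 mm wide; open, the fingers measure 114 mm over their backs; the gripper's body (76 mm by 85 mm) begins 54 mm behind the grasp point. The pads swing forward as they close: fully open they stand 13 mm farther back than shut.
Start: joints at [-1.301, 0.477, 0.022, 1.555, -0.011, 1.109, -0.083], TCP at [0.249, 0.627, 0.231] pointing down, gripper open.
Joint ranges: [-2.96, 2.96], [-0.34, 2.1], [-1.41, 1.46], [0.24, 2.44], [-1.37, 4.51], [0.17, 1.92], [-2.96, 2.96]. Speed limits (rad/s): [2.39, 2.39, 3.14, 3.14, 3.14, 3.14, 3.14].

INTERFACE

Orientations are given as a rotation vector (axis times angle).
In Python, from bench import monitor, optics, r gives the robot as it stands.
- The arm moves only by the shell command python3 -m crank 'ROWS' [OPENING] [FORCE]. ROWS is JSON, a list of rows, each a list of 2 entries, a list of its own where there are three numbers: the shift along the tool's x, y, z in cm, then the turn, a rotation vector about the tool's x, y, z in rad. A call has 1 to 5 rows; each row shifts and turns the commanded pose from where the row before left it, along the tool's axes as they then stand; what a row does not reach is not made up. A row lasts 1/10 s, in which the tool goes at most 50 mm and 8.59 degrees, less where a joint would pass 70% of its speed; a pose out of reach is approached as far as the arm can. A call is refused whole if a number of a shift passes 5 or a number of a turn 0.15, either way. A call with a gripper value outside its range is refused whole. OPENING is the finger opening in cm, from 0 to 8.54, set as the call begins (- or left out, the last holds). The fingers move at their own pace and stop on an object; FORCE is the grip in N (left out, the last holds). Time passes only in rows, so rows that do not move let the fingers close. It gives the time, the measured TCP pose, the force, the opening and the grip force at its end, in the units of the state.
- monitor.get_obs(): the state, without advancing time (a new reading comes with each control period).
- optics.grab_frame(name): name is "side" or "top" or "wrist"; returns (picture, depth): 480x640x3 uint8, red, green, blue; 480x640 float32, m along the optical axis (not along the pixel's ray), 0 where there is no reading.
- optics.camera_model(name): a dict with "vertical_fov" (degrees; the focal length in pixels is half the picture's height over the tangent of half this angle, whatever the lens; pixels are square), "cx", "cy" (the principal point, pixels), "R" (3x3) and "t" (3): a world point X has camera coordinates R X + t; the wrist camera has in their place "hand_eye" (4x4, takes a point from camera to tool coordinates, whose origin is the TCP and whose axes are the flange's). Camera axes: x right, y down, z forward; pixel columns grow to the right and rows downward; lengths in m; the calibration is good to about 2 mm. A picture is of the moment at which its call begins: read the wrist's pose just before it. camera_model takes no time and is no camera call.
- r.hand_in(): hands the job in; it is judged then, once.
The state is a dict: "clock": time; "joints": joint angles; "qvel": joint speeds; "tau": joint torques, N m; "tcp_pos": TCP position; "orientation": TCP orientation; "contact_force": force on the tool from outside, world axes, zero at the start; "moment": the same for the moment, N m; "grip_width": finger opening in m; "gripper_force": force on a finger pad.
Only numpy, scipy, OpenCV 4.12 (cv2) and the standard library are available. Lean on these libraries where they do the work, as an engineer would, in place of code of your own. Each camera call takes 0.05 s, during which the arm holds its last target. There are 200 camera calls.

## Working session

There is one attempt and no reset: what is moved stays moved. The work goes in short steps, Python scripts to look and compute and a shell command to move; the robot and the scene stay as the last step left them, time stands still between calls to the robot, and variables do not carry over. Pictures are saved under pics/ and viewed, at most 10 in all, crops included, and the job is handed in when it is done.

```bash
mkdir -p pics; ls
cat > h.py <<'E'
import numpy as np, cv2
from scipy.spatial.transform import Rotation as Ro
from bench import monitor, optics, r
def grab(name,tag):
    o=monitor.get_obs(); p,d=optics.grab_frame(name)
    cv2.imwrite(f'pics/{tag}.png',cv2.cvtColor(p,cv2.COLOR_RGB2BGR)); m=optics.camera_model(name)
    np.savez(f'pics/{tag}.npz',d=d,p=p,pos=o['tcp_pos'],ori=o['orientation'],name=name)
def cloud(tag):
    z=np.load(f'pics/{tag}.npz'); m=optics.camera_model(str(z['name'])); d=z['d'].astype(float)
    f=240/np.tan(np.radians(m['vertical_fov'])/2)
    v,u=np.mgrid[:480,:640]
    C=np.stack([(u-m['cx'])/f*d,(v-m['cy'])/f*d,d],-1)
    if 'R' in m: W=(C-np.array(m['t']))@np.array(m['R'])
    else:
        H=np.array(m['hand_eye']); T=C@H[:3,:3].T+H[:3,3]
        W=T@Ro.from_rotvec(z['ori']).as_matrix().T+z['pos']
    W[d==0]=np.nan
    return W
E
python3 - <<'E'
from h import *
for n in('top','side'):
    grab(n,n+'0'); m=optics.camera_model(n); print(n,m)
o=monitor.get_obs(); print(o['tcp_pos'],o['orientation'],Ro.from_rotvec(o['orientation']).as_matrix().round(3),o['contact_force'],o['clock'])
E
```

```text
pics
top {'vertical_fov': 55.84047780657697, 'cx': 314.7275572350403, 'cy': 239.81477954719008, 'R': array([[ 0.01595818, -0.99987009, -0.00226519],
       [-0.99184774, -0.01554361, -0.12647707],
       [ 0.12642543,  0.00426507, -0.99196695]]), 't': array([0.04499966, 0.59692575, 0.79401724])}
side {'vertical_fov': 55.13327248375487, 'cx': 316.6421408340794, 'cy': 243.30850868943804, 'R': array([[-0.84884617, -0.52862204, -0.00434941],
       [-0.25956693,  0.42394441, -0.86769589],
       [ 0.46052707, -0.73541137, -0.49707639]]), 't': array([0.52400204, 0.27312727, 0.50524418])}
[0.24880496 0.62689966 0.23040652] [-5.89922383e-01 -3.08548236e+00  2.62049496e-03] [[-0.929  0.369 -0.001]
 [ 0.369  0.929 -0.002]
 [-0.    -0.002 -1.   ]] [-0.28968054 -0.49881186  0.37912592] 0.1
```

View pics/top0.png

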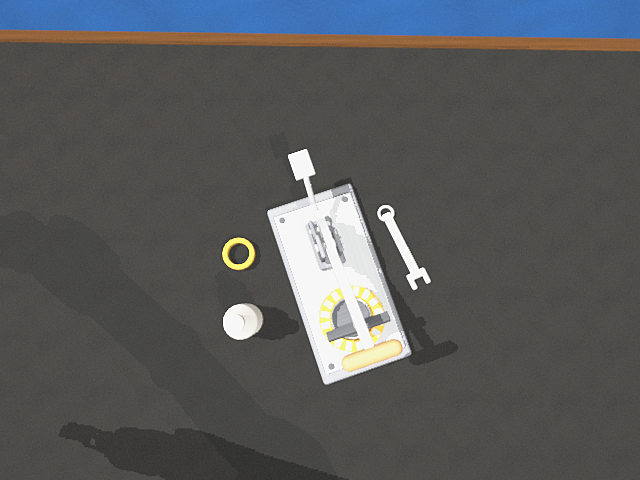

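View pics/side0.png

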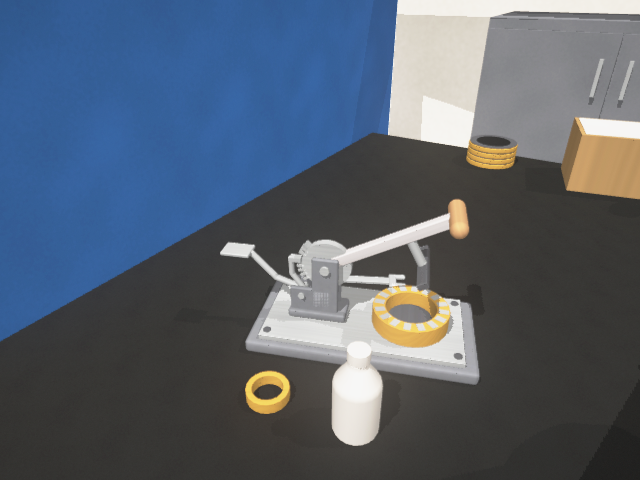

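The top view shows the tail paddle at about (302,164), the handle bar centred near (372,355) and the post at (325,243). The bottle (242,321) and spacer (239,253) lie to the left, the wrench (405,248) to the right. The side view agrees: arm up, pawl engaged.

Run:
```python
from h import *
W=cloud('top0')
def md(u,v,k=2): return np.nanmedian(W[v-k:v+k+1,u-k:u+k+1].reshape(-1,3),0).round(4)
for n,u,v in [('tail',302,164),('tailL',293,166),('tailR',310,162),('handle',372,355),('hL',350,362),('hR',395,349),('bottle',240,321)]: print(n,md(u,v))
# paddle points
P=W[140:190,280:325].reshape(-1,3); P=P[(P[:,2]>.115)&(P[:,2]<.145)]; print('paddle',len(P),P.mean(0),P.min(0),P.max(0))
Q=W[330:380,335:410].reshape(-1,3); Q=Q[Q[:,2]>.19]; print('handle',len(Q),np.median(Q,0),Q.min(0),Q.max(0))
t,h=P.mean(0),md(372,355); d=(h-t)[:2]; print('len',np.linalg.norm(d),'axis deg',np.degrees(np.arctan2(d[1],d[0])), np.linalg.norm(t[:2]),np.linalg.norm(h[:2]))
```

```text
tail [0.7115 0.0773 0.1304]
tailL [0.7084 0.0922 0.13  ]
tailR [0.7162 0.0643 0.1295]
handle [ 0.414  -0.0276  0.2268]
hL [0.4042 0.0026 0.2266]
hR [ 0.4226 -0.0592  0.2262]
bottle [0.452  0.1712 0.1306]
paddle 606 [0.70872583 0.07821668 0.12966573] [0.67441317 0.05704322 0.11509838] [0.73787468 0.10103413 0.13417847]
handle 1284 [ 0.41715192 -0.02311549  0.22378455] [ 0.39084677 -0.07032602  0.19093375] [0.44635472 0.0144665  0.22952542]
len 0.3131461037464142 axis deg -160.25012154461004 0.7130288535967344 0.41491898004309224
```

```bash
python3 -m crank '[[[-4.2,-2.25,0],[0,0,0]],[[-4.2,-2.25,0],[0,0,0]],[[-4.2,-2.25,0],[0,0,0]],[[-4.2,-2.25,0],[0,0,0]],[[-4.2,-2.25,0],[0,0,0]]]' 0 40
python3 -m crank '[[[-4.2,-2.25,0],[0,0,0]],[[-4.2,-2.25,0],[0,0,0]],[[-4.2,-2.25,0],[0,0,0]],[[-4.2,-2.25,0],[0,0,0]],[[-4.2,-2.25,0],[0,0,0]]]'
```

```text
clock: 0.6
tcp_pos: [0.4035, 0.4435, 0.231]
orientation: [-0.59, -3.085, 0.001]
contact_force: [-0.3, 0.4, -0.7]
grip_width: 0.0121
gripper_force: 0.0
clock: 1.1
tcp_pos: [0.5571, 0.2616, 0.231]
orientation: [-0.59, -3.085, 0.0]
contact_force: [0.1, -0.1, 0.6]
grip_width: -0.0003
gripper_force: 0.0
```

```bash
python3 -m crank '[[[-4.2,-2.25,0],[0,0,0]],[[-4.2,-2.25,0],[0,0,0]],[[-4.2,-2.25,0],[0,0,0]],[[-4,-2.2,1],[0,0,0]],[[-4,-2.2,3],[0,0,0]]]'
python3 -m crank '[[[0,0,2.5],[0,0,0]],[[0,0,0],[0,0,0]],[[0,0,0],[0,0,0]]]'
python3 - <<'E'
from h import *
grab('side','side1'); grab('wrist','wrist1')
i=cv2.imread('pics/side1.png')[150:390,160:480]; cv2.imwrite('pics/side1c.png',cv2.resize(i,None,fx=2.4,fy=2.4))
E
```

```text
clock: 1.6
tcp_pos: [0.7072, 0.0846, 0.1959]
orientation: [0.59, 3.081, 0.003]
contact_force: [0.1, 0.1, 0.5]
grip_width: -0.0001
gripper_force: 0.0
clock: 1.9
tcp_pos: [0.7036, 0.088, 0.1685]
orientation: [-0.588, -3.084, -0.0]
contact_force: [1.7, -0.5, 0.6]
grip_width: 0.0002
gripper_force: 0.0
```

View pics/side1c.png

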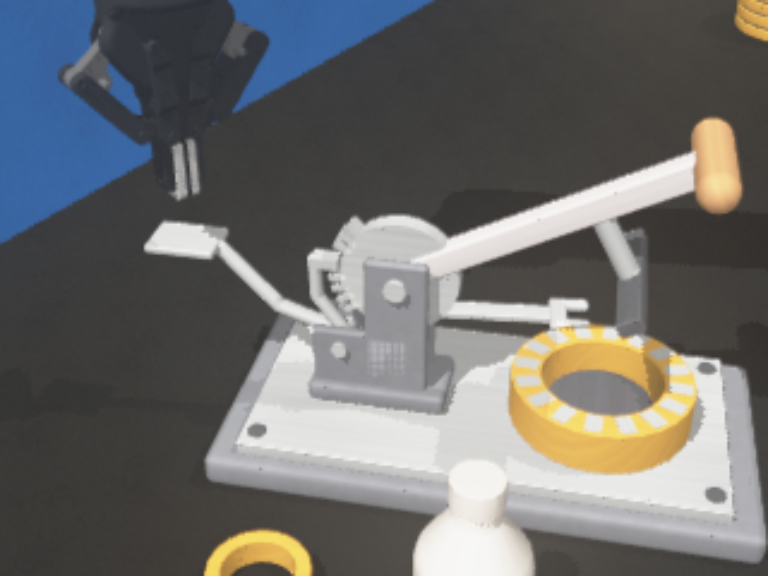

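The fingers hang about 4 cm above the paddle, centred nearly on it (crop 185,195 over 187,238). The pawl is engaged and the arm is up.

```bash
python3 -m crank '[[[-0.5,-0.4,1],[0,0,0]],[[-0.5,-0.3,1],[0,0,0]],[[0,0,1],[0,0,0]],[[0,0,0.7],[0,0,0]],[[0,0,0],[0,0,0]]]'
python3 -m crank '[[[-0.1,0.1,0.5],[0,0,0]],[[-0.1,0.1,0.5],[0,0,0]],[[-0.2,0.1,0.5],[0,0,0]],[[-0.2,0.2,0.5],[0,0,0]],[[0,0,0],[0,0,0]]]'
```

```text
clock: 2.5
tcp_pos: [0.71, 0.0765, 0.1301]
orientation: [-0.589, -3.083, 0.001]
contact_force: [0.1, 1.2, 0.2]
grip_width: 0.0001
gripper_force: 0.0
clock: 3.0
tcp_pos: [0.7184, 0.0793, 0.1109]
orientation: [-0.589, -3.085, 0.0]
contact_force: [0.9, 0.1, 0.8]
grip_width: -0.0002
gripper_force: 0.4
```

```bash
python3 -m crank '[[[-0.2,0.2,0.4],[0,0,0]],[[-0.1,0.1,0.4],[0,0,0]],[[-0.1,0.1,0.4],[0,0,0]],[[0,0,0],[0,0,0]],[[0,0,0],[0,0,0]]]'
python3 - <<'E'
from h import *
grab('side','side2')
i=cv2.imread('pics/side2.png')[150:390,160:480]; cv2.imwrite('pics/side2c.png',cv2.resize(i,None,fx=2.4,fy=2.4))
E
```

```text
clock: 3.5
tcp_pos: [0.7233, 0.0812, 0.0994]
orientation: [-0.59, -3.085, 0.0]
contact_force: [0.7, -0.5, 0.4]
grip_width: -0.0001
gripper_force: 0.0
```

View pics/side2c.png

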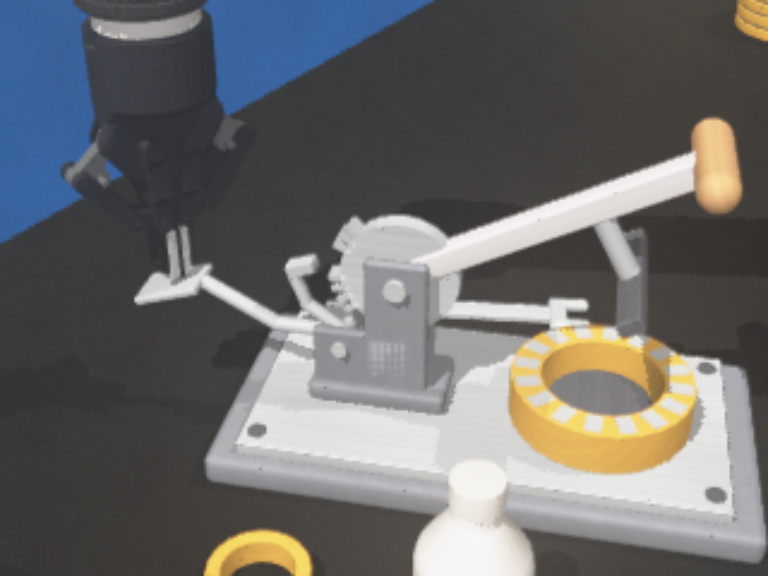

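The paddle is clearly tilted under the fingertips (crop 175,285) and the nose (300,265) stands off the teeth, with the arm still up. Now I retract and travel to the handle.

```bash
python3 -m crank '[[[0,0,-4.5],[0,0,0]],[[0,0,-4.5],[0,0,0]],[[0,0,-4.5],[0,0,0]],[[0,0,-4.5],[0,0,0]],[[3.3,-3,0],[0,0,0]]]'
python3 -m crank '[[[3.3,-3,0],[0,0,0]],[[3.3,-3,0],[0,0,0]],[[3.3,-3,0],[0,0,0]],[[3.3,-3,0],[0,0,0]],[[3.3,-3,0],[0,0,0]]]'
python3 -m crank '[[[3,-2.8,0],[0,0,0]],[[0,0,0],[0.05,0.13,0]],[[0,0,0],[0.05,0.13,0]],[[0,0,0],[0.05,0.13,0]],[[0,0,0],[0,0,0]]]'
python3 - <<'E'
from h import *
o=monitor.get_obs();print(o['joints'].round(2) if hasattr(o['joints'],'round') else o['joints'],Ro.from_rotvec(o['orientation']).as_matrix().round(3))
grab('side','side3');grab('top','top3')
i=cv2.imread('pics/side3.png')[110:390,140:520]; cv2.imwrite('pics/side3c.png',cv2.resize(i,None,fx=2,fy=2))
E
```

```text
clock: 4.05
tcp_pos: [0.6888, 0.0686, 0.2882]
orientation: [0.582, 3.071, 0.01]
contact_force: [1.1, -0.1, 0.4]
grip_width: 0.0001
gripper_force: 0.0
clock: 4.55
tcp_pos: [0.4712, -0.0137, 0.2799]
orientation: [0.59, 3.085, 0.001]
contact_force: [-0.2, 0.3, 1.5]
grip_width: 0.0003
gripper_force: 0.0
clock: 5.05
tcp_pos: [0.4362, -0.0275, 0.2778]
orientation: [-0.51, -2.674, 0.106]
contact_force: [-0.7, 0.7, -1.0]
grip_width: 0.0
gripper_force: 0.0
[-0.29  0.29  0.29  1.8  -0.08  1.48  1.22] [[-0.847  0.336 -0.411]
 [ 0.368  0.93   0.003]
 [ 0.383 -0.149 -0.911]]
```

View pics/side3c.png

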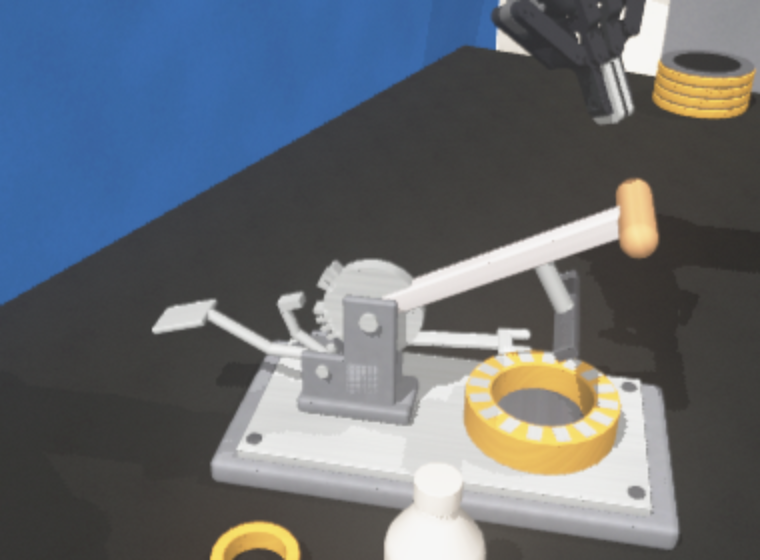

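The gripper hangs tilted above and just inside the handle; the pawl stayed pressed (nose at 290,300 off the sector) and the arm is still up.

Run:
```python
from h import *
o=monitor.get_obs();R=Ro.from_rotvec(o['orientation']).as_matrix();p=o['tcp_pos']
xs=np.array([-.941,-.338]);A=np.array([.579,.032])
for h in [None,0,.1,.2,.3,.4,.5,.53]:
    if h is None: q=np.array([.414,-.028,.24])
    else: q=np.r_[A+.2*np.cos(.5-h)*xs,.12+.2*np.sin(.5-h)+.012]
    print(h,q.round(3),((q-p)@R*100).round(2)); p=q
```

```text
None [ 0.414 -0.028  0.24 ] [ 0.31 -0.13  4.43]
0 [ 0.414 -0.027  0.228] [-0.42  0.23  1.11]
0.1 [ 0.406 -0.03   0.21 ] [-0.1  -0.29  1.98]
0.2 [ 0.399 -0.033  0.191] [-0.25 -0.16  1.98]
0.3 [ 0.395 -0.034  0.172] [-0.4  -0.03  1.96]
0.4 [ 0.392 -0.035  0.152] [-0.55  0.1   1.92]
0.5 [ 0.391 -0.036  0.132] [-0.69  0.23  1.86]
0.53 [ 0.391 -0.036  0.126] [-0.23  0.09  0.54]
```

```bash
python3 -m crank '[[[0.15,-0.1,2.2],[0,0,0]],[[0.15,0,2.2],[0,0,0]],[[-0.4,0.2,1.1],[0,0,0]],[[-0.1,-0.15,1],[0,0,0]],[[-0.1,-0.15,1],[0,0,0]]]'
python3 -m crank '[[[-0.1,-0.1,1],[0,0,0]],[[-0.15,-0.1,1],[0,0,0]],[[-0.2,0,1],[0,0,0]],[[-0.2,0,1],[0,0,0]],[[0,0,0],[0,0,0]]]'
python3 - <<'E'
from h import *
grab('side','side4')
i=cv2.imread('pics/side4.png')[110:390,140:520]; cv2.imwrite('pics/side4c.png',cv2.resize(i,None,fx=2,fy=2))
E
```

```text
clock: 5.65
tcp_pos: [0.4062, -0.0305, 0.2111]
orientation: [-0.512, -2.681, 0.101]
contact_force: [-1.4, 0.2, 5.3]
grip_width: -0.0002
gripper_force: 2.5
clock: 6.15
tcp_pos: [0.3949, -0.035, 0.1713]
orientation: [-0.513, -2.681, 0.103]
contact_force: [-0.0, 0.4, -1.1]
grip_width: -0.0001
gripper_force: 0.0
```

View pics/side4c.png

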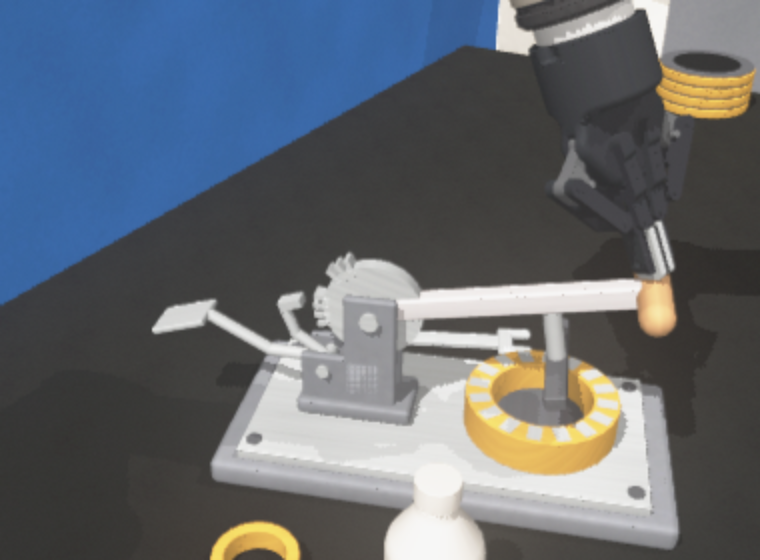

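The arm is following: fingertips on the bar at (655,270), and the foot (555,400) is still above the ring. Continuing down.

```bash
python3 -m crank '[[[-0.3,0.05,1],[0,0,0]],[[-0.3,0.05,1],[0,0,0]],[[-0.35,0.1,0.9],[0,0,0]],[[-0.2,0.1,0.5],[0,0,0]],[[0,0,0],[0,0,0]]]'
python3 -m crank '[[[-0.1,0.05,0.3],[0,0,0]],[[-0.1,0,0.3],[0,0,0]],[[0,0,0],[0,0,0]]]'
```

```text
clock: 6.7
tcp_pos: [0.3916, -0.0361, 0.1349]
orientation: [-0.512, -2.679, 0.103]
contact_force: [0.7, 0.2, 0.1]
grip_width: -0.0
gripper_force: 0.0
clock: 7.0
tcp_pos: [0.392, -0.036, 0.1324]
orientation: [-0.512, -2.679, 0.101]
contact_force: [-1.6, 0.4, 32.7]
grip_width: -0.0002
gripper_force: 15.8
```

```bash
python3 -m crank '[[[0,0,0],[0,0,0]],[[0,0,0],[0,0,0]],[[0,0,0],[0,0,0]]]'; python3 -m crank '[[[0.1,0,-0.6],[0,0,0]],[[1,0,-2],[0,0,0]],[[1.5,0,-4],[0,0,0]],[[1.5,0,-4],[0,0,0]],[[0,0,0],[0,0,0]]]'
python3 - <<'E'
from h import *
grab('side','side5')
i=cv2.imread('pics/side5.png')[110:390,140:520]; cv2.imwrite('pics/side5c.png',cv2.resize(i,None,fx=2,fy=2))
W=cloud('side5'); 
Q=W[230:290,440:500].reshape(-1,3); Q=Q[(Q[:,2]>.08)&(Q[:,2]<.2)]; print(len(Q),np.percentile(Q[:,2],[50,90,98,100]))
E
```

```text
clock: 7.3
tcp_pos: [0.392, -0.036, 0.1325]
orientation: [-0.512, -2.68, 0.101]
contact_force: [-2.9, 1.2, 31.9]
grip_width: 0.0001
gripper_force: 15.5
clock: 7.8
tcp_pos: [0.403, -0.0208, 0.2461]
orientation: [-0.512, -2.689, 0.098]
contact_force: [0.5, -0.3, 0.1]
grip_width: 0.0001
gripper_force: 0.0
763 [0.13018088 0.13295234 0.13357457 0.13438274]
```

View pics/side5c.png

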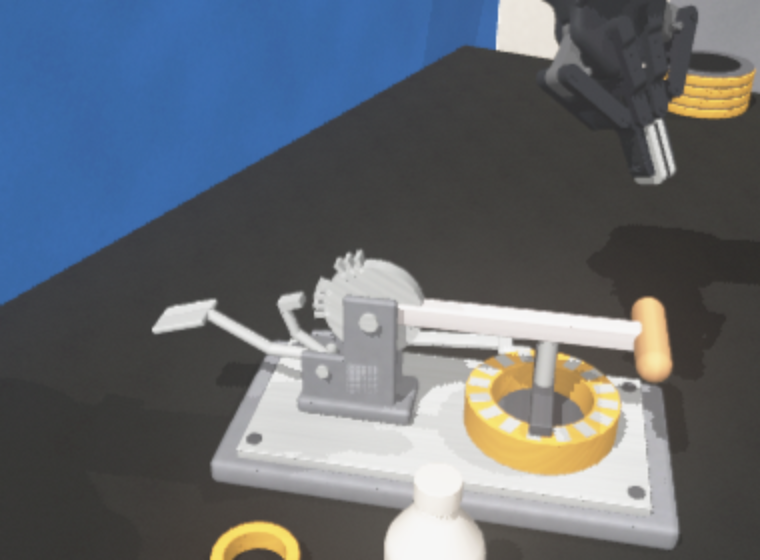

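The foot rests on the ring (540,430), the handle top measures about 133 mm high (132 expected), and the gripper is clear.

```bash
python3 -c "
from bench import r
print(r.hand_in())"
```

```text
the job is handed in; nothing more can be done
None
```

I pressed the pawl free while the arm was still up, pushed the arm down until its foot rested on the ring (handle top measured at about 133 mm, 132 mm expected), backed the gripper clear and handed the job in at about 8 s; hand-in returned no verdict.

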